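# Re-nest the graded drawer boxes

## Task

The three plywood drawer boxes have been nested wrongly: the small one, with the grip board, stands in the large one. Lift it straight out and stand it upright in the middle of the cork pad, then nest one box at a time, largest first: lower the middle box into the large one and then the small one into the middle one, each upright and right down on the floor of the box around it. Keep the boxes upright, leave the large box standing where it is, and do not disturb the other things on the worktop.

Things in the scene. Friction and masses are not known exactly. Their poses are not given: they have to be found in the camera images.
- large_center (a point): Centre, 23 mm above its underside, of the LARGE plain plywood box (lowest and widest): open on top, outside 83 (x) x 135 (y) x 46 mm high, walls 8, floor 6 mm (inside 67 x 119), 0.2 kg, loose on the worktop (z = 0), on the robot's left or right. z axis: up.
- middle_center (a point): Centre, 38 mm above its underside, of the MIDDLE plywood box: open, empty, outside 60 (x) x 112 (y) x 76 mm high, walls 6, floor 6 mm (inside 48 x 100), lowest 4 mm set in 2.5 mm all round, 0.13 kg. Stands on the worktop, on the other side from the large box. Fits into that on its floor, 3.5 mm free each side, 36 mm proud. Grip across the 60 mm width near the rim. z axis: up.
- small_center (a point): Centre, 52 mm above its underside, of the SMALL plywood box: outside 41 (x) x 93 (y) x 56 mm high, lowest 4 mm set in 2.5 mm; a grip board across its middle, 10 mm thick (along y), 31 mm wide (x), rises to 104 mm above the underside. 0.09 kg. Starts loose on the large box's floor. Fits the middle box, 3.5 mm free each side; board then 34 mm above its rim. z axis: up.
- pad_top (a point): Centre of the top face of the cork pad, 150 (x) x 130 (y) x 3 mm thick, fixed flat on the worktop between the two places of the boxes; its top is 3 mm above the worktop. Its sides are square with the robot. Straight carries between the two sides pass over it.
- screwdriver: orange-handled screwdriver, 200 mm long, lying beyond the pad; bystander. Origin at the underside, within the thing.
- knob: round steel drawer knob, 34 mm across, 28 mm high, between pad and left box; bystander. Origin at the underside's centre.
- bracket: flat steel corner bracket, legs about 45 mm, 4 mm thick, between pad and right box; bystander. Origin at the underside, within the thing.
- tape: roll of pale tape lying flat, 90 mm across, 24 mm high, near the robot on the left; bystander. Origin at the underside's centre.
- sealant: white bottle, 52 mm across, 150 mm high, standing beyond the pad to the left; bystander. Origin at the underside's centre.
- carton: small closed cardboard box, 80 x 120 x 45 mm high, far right; bystander. Origin at the underside's centre.
- runner: steel drawer runner, 220 mm long, 30 mm high, near the robot on the right; bystander. Origin at the underside's centre.
There are look-alikes about, which are no part of the job. Leave any blue look-alike of the part that bears small_center alone.

How it is judged (in metres and radians):
On the way, in this order (a step that is already met when the one before it is completed fails the run):
1. the small box is out of the large one and stands upright in the middle of the cork pad (within 60 mm of its centre) (horizontal distance between small_center and pad_top below 0.06 m and z of small_center in the frame of pad_top between 0.048 and 0.056 m and angle between small_center's own z axis and vertical below 0.1 rad), for 0.2 s.
2. the middle box stands right down in the large box while the small box still stands on the pad (all of step 1 and horizontal distance between middle_center and large_center below 0.008 m and z of middle_center in the frame of large_center between 0.017 and 0.025 m and angle between the x axis of middle_center and the x axis of large_center, either way round below 0.12 rad and angle between middle_center's own z axis and vertical below 0.06 rad and height (world z) of large_center between 0.018 and 0.028 m and angle between large_center's own z axis and vertical below 0.05 rad), for 0.2 s.
At the end, for the whole second after the job is handed in: The large box stands flat on the worktop, the middle box stands on its floor and the small box on the middle one's floor: each inner box within 8 mm of centred and 4 mm of its full depth, within 0.12 rad of parallel (either way round) and upright within 0.06 rad (horizontal distance between middle_center and large_center below 0.008 m and z of middle_center in the frame of large_center between 0.017 and 0.025 m and angle between the x axis of middle_center and the x axis of large_center, either way round below 0.12 rad and angle between each of middle_center, small_center's own z axis and vertical below 0.06 rad and horizontal distance between small_center and middle_center below 0.008 m and z of small_center in the frame of middle_center between 0.016 and 0.024 m and angle between the x axis of small_center and the x axis of middle_center, either way round below 0.12 rad and height (world z) of large_center between 0.018 and 0.028 m and angle between large_center's own z axis and vertical below 0.05 rad); the robot touches nothing.
It fails at once if the small box is tipped by more than 0.5 rad (angle between small_center's own z axis and vertical above 0.5 rad).
It fails at once if the middle box is tipped by more than 0.5 rad (angle between middle_center's own z axis and vertical above 0.5 rad).
It fails at once if the large box is lifted by more than 20 mm, tipped by more than 0.3 rad or shifted by more than 40 mm (height (world z) of large_center above 0.043 m or angle between large_center's own z axis and vertical above 0.3 rad or distance of large_center from where it was at the start of the episode above 0.04 m).
It fails at once if another thing on the worktop is moved by more than 40 mm (distance of any of screwdriver, knob, bracket, tape, sealant, carton, runner from where it was at the start of the episode above 0.04 m).
It also fails if it takes over 69 s, if anything falls off the work surface, if the arm or the gripper's body presses on something with over 40 N, if the wrist force passes 120 N, or if a joint passes its speed limit or range.

## Robot

A 6-joint arm with a two-finger parallel gripper is mounted at the origin on the work surface. World frame = base frame: x ahead of the robot, y to its left, z up, the work surface at z = 0. Lengths are in m, angles in degrees, forces in N, time in s.
With the tool pointing down it reaches from about 0.4 to 0.825 m from the base axis. Payload 7 kg.
Tool frame: the origin (TCP) lies between the finger pads; the fingertips stand 19 mm ahead of it and the grasp point (between the pads) is the TCP; z points along the fingers, y is the line along which they close (so a half turn about z gives the same grasp; the last joint's range is limited). The gripper opens to 88 mm and grips with 3 to 60 N. Pads are 19 mm wide; open, the fingers measure 130 mm over their backs; the gripper's body (78 mm by 193 mm) begins 47 mm behind the grasp point.
Start: joints at [-49.154, 20.546, 0.682, 0, -70.136, -16.507], TCP at [0.278, -0.615, 0.246] pointing down, gripper open.
Joint ranges: [-176.03, 176.03], [-82.01, 121.73], [-58.28, 71.71], [-173.87, 95.51], [-174.79, -0.11], [-173.66, 173.66]. Speed limits (degrees/s): [136.94, 136.94, 172.46, 180, 180, 180].

## Interface

Orientations are given as [roll, pitch, yaw] about the fixed x, y, z axes, in that order (R = Rz(yaw) Ry(pitch) Rx(roll)).
In Python, from plant import get_obs, snapshot, close_job, spot_in, spot_point gives the robot as it stands.
- The arm moves only by the tool play_rows, never from a script. Its argument "plan" is a list of rows, each a list of 6 numbers: the shift along the tool's x, y, z in cm, then the turn, a rotation vector about the tool's x, y, z in degrees. A call has 1 to 20 rows; each row shifts and turns the commanded pose from where the row before left it, along the tool's axes as they then stand; what a row does not reach is not made up. A row lasts 1/12 s, in which the tool goes at most 41.7 mm and 7.16 degrees, less where a joint would pass 70% of its speed; a pose out of reach is approached as far as the arm can. A call is refused whole if a number of a shift passes 4.17 or a number of a turn 7.16, either way. A call with a gripper value outside its range is refused whole. "grip" is the finger opening in cm, from 0 to 8.76, set as the call begins (left out, the last holds). The fingers move at their own pace and stop on an object; the grip force is fixed at half the most. Time passes only in rows, so rows that do not move let the fingers close. It gives the time, the measured TCP pose, the force, the opening and the grip force at its end, in the units of the state.
- get_obs(): the state, without advancing time (a new reading comes with each control period).
- snapshot(name): name is "scene" or "top"; returns a dict with "frame" (384x512x3 uint8, red, green, blue), "fx", "fy", "cx", "cy" (pixels), "position" and "attitude" of the camera in the world. Camera axes: x right, y down, z forward; pixel columns grow to the right and rows downward; lengths in m; the calibration is good to about 2 mm. A picture is of the moment at which its call begins. There is no depth.
- close_job(): hands the job in; it is judged then, once.
Trained networks look in the newest picture that a camera, given by its name, has taken for a name from the list of things; names that differ only in an ending like _2 or _b are one class to them, and where a whole thing is asked for, a point or a joint stands for the part that bears it (a point fixed in the world has none). Each returns a list of dicts, best first, with "score" (0 to 1); they miss things now and then, are a little off and sometimes report something else, mostly with a low value. They report only what shows in the picture. A call takes as long as a camera call. They do not tell look-alikes from the thing itself.
- spot_in(camera, thing): "position" ([x, y, z] in m, in world coordinates, good to about 4 mm: the middle of the surface that is visible of it).
- spot_point(camera, thing): "position" ([x, y, z] in m, in world coordinates, good to about 4 mm: a listed point, or the origin of a listed thing).
The state is a dict: "clock": time; "joint_pos": joint angles; "qvel": joint speeds; "tau": joint torques, N m; "tool_pos": TCP position; "orientation": TCP orientation; "force": force on the tool from outside, world axes, zero at the start; "moment": the same for the moment, N m; "opening": finger opening in m; "gripper_force": force on a finger pad.
Only numpy, scipy, OpenCV 4.12 (cv2) and the standard library are available. Lean on these libraries where they do the work, as an engineer would, in place of code of your own. Each camera call takes 0.05 s, during which the arm holds its last target. There are 200 camera calls.

## Working session

There is one attempt and no reset: what is moved stays moved. The work goes in short steps, Python scripts to look and compute and a tool call to move; the robot and the scene stay as the last step left them, time stands still between calls to the robot, and variables do not carry over. Pictures are saved under pics/ and viewed, at most 10 in all, crops included, and the job is handed in when it is done.

Besides the shell and the picture viewer there is one more tool, called after ">>>" by a JSON object that holds its "name" and its "arguments". play_rows: Moves the arm, as the interface text tells. Its arguments: {"type":"object","properties":{"plan":{"type":"array","items":{"type":"array","items":{"type":"number"}}},"grip":{"type":"number"}},"required":["plan"]}

```bash
mkdir -p pics
python3 - <<'E'
from plant import *
import cv2,numpy as np
o=get_obs();print(o['clock'],o['tool_pos'],o['orientation'],o['opening'])
for c in("scene","top"):
    s=snapshot(c);cv2.imwrite(f"pics/{c}0.png",cv2.resize(s["frame"][:,:,::-1],(800,600)))
    print(c,s['fx'],s['cx'],s['cy'],s['position'],s['attitude'])
    for t in["large_center","middle_center","small_center","pad_top","knob","bracket","sealant","screwdriver","carton","tape","runner"]:
        print(t,[(np.round(d['position'],3).tolist(),round(d['score'],2)) for d in spot_point(c,t)])
E
```

```text
0.0 [ 0.27796855 -0.61460823  0.24462374] [ 1.79905324e+02 -8.75920549e-03 -1.55667173e+02] 0.08746616107522477
scene 401.84286917352114 252.07870556137732 189.9047251635816 [ 1.37084517 -0.22082611  0.69801506] [-127.09709282    0.22767097   80.04430457]
large_center [([0.591, -0.25, 0.025], 0.56)]
middle_center [([0.544, 0.259, 0.038], 0.82)]
small_center [([0.59, -0.252, 0.059], 0.81), ([0.59, -0.122, -0.002], 0.63), ([0.298, -0.449, 0.054], 0.61)]
pad_top [([0.519, -0.006, 0.004], 0.68)]
knob [([0.33, 0.212, 0.0], 0.52), ([0.595, 0.121, -0.001], 0.5)]
bracket [([0.59, -0.121, 0.003], 0.51)]
sealant [([0.769, 0.205, 0.003], 0.75)]
screwdriver [([0.741, 0.001, 0.0], 0.7)]
carton [([0.758, -0.243, 0.005], 0.85)]
tape [([0.332, 0.209, -0.0], 0.95)]
runner [([0.3, -0.242, 0.002], 0.64), ([0.59, -0.124, 0.003], 0.61)]
top 454.6775159535887 258.66096506029135 188.89848111665773 [ 0.45193844 -0.0654133   1.32434524] [-176.10826606    0.20244252  -89.81643433]
large_center [([0.592, -0.251, 0.025], 0.72)]
middle_center [([0.551, 0.255, 0.04], 0.64), ([0.328, 0.209, 0.0], 0.28)]
small_center [([0.302, -0.44, 0.051], 0.89), ([0.59, -0.251, 0.057], 0.57)]
pad_top [([0.52, -0.007, 0.004], 0.72)]
knob [([0.591, 0.12, 0.0], 0.54), ([0.302, -0.242, -0.0], 0.32)]
bracket [([0.588, -0.112, 0.001], 0.63)]
sealant [([0.771, 0.213, -0.0], 0.66)]
screwdriver [([0.738, 0.003, 0.0], 0.81)]
carton [([0.758, -0.238, -0.003], 0.67)]
tape [([0.329, 0.21, -0.001], 0.69)]
runner [([0.301, -0.243, 0.001], 0.94)]
```

View pics/scene0.png

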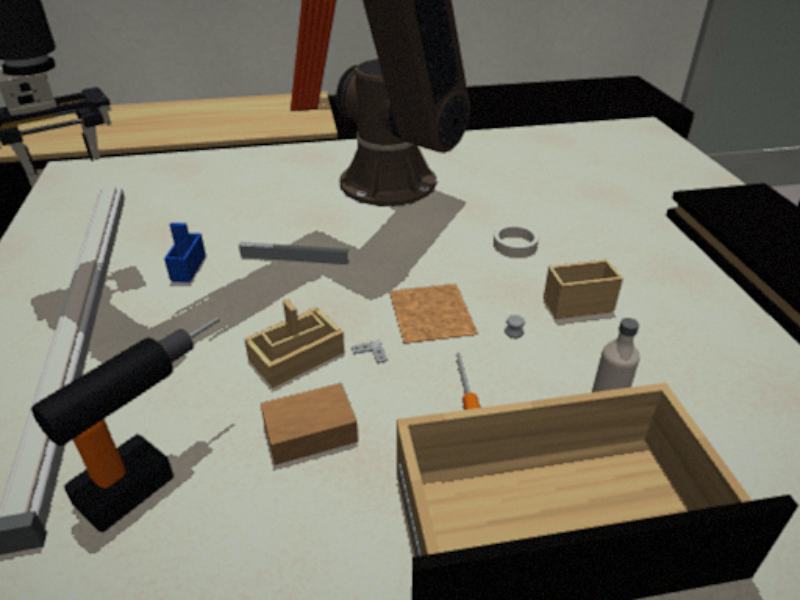

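View pics/top0.png

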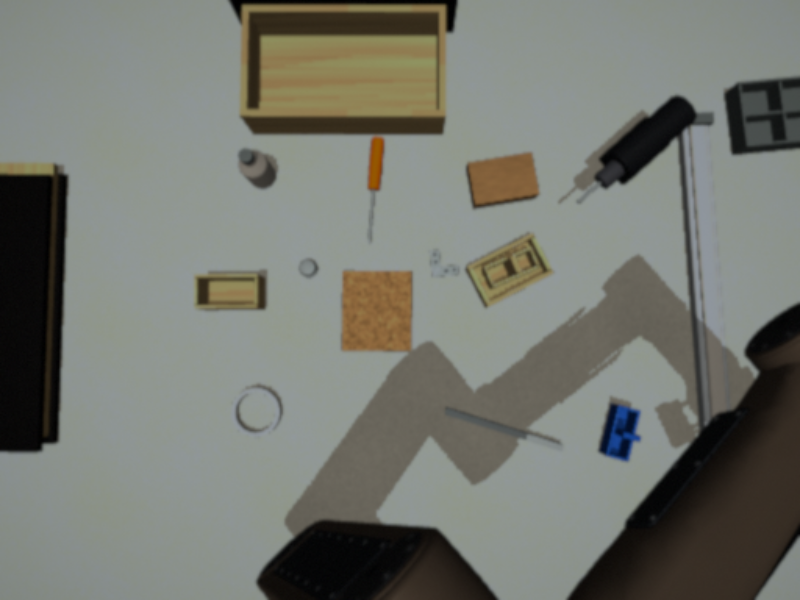

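The large box is on the right at about px (509,269) in the top view, turned roughly 24°, with the small box inside it. The middle box is on the left at (230,290), and the pad is between them. The blue look-alike is at (620,432). Next I'll fit the poses.

```bash
cat > h.py <<'E'
from plant import *
import cv2,numpy as np
from scipy.optimize import minimize
from scipy.spatial.transform import Rotation as R
def cam(n):
    s=snapshot(n);s['R']=R.from_euler('xyz',s['attitude'],degrees=True).as_matrix();return s
def proj(s,P):
    q=(np.asarray(P)-s['position'])@s['R'];return np.c_[s['fx']*q[:,0]/q[:,2]+s['cx'],s['fy']*q[:,1]/q[:,2]+s['cy']]
def box(p,w,l,z0,z1):
    x,y,a=p;c,d=np.cos(a),np.sin(a);X=np.array([(i*w/2,j*l/2) for i,j in((-1,-1),(1,-1),(1,1),(-1,1))])
    Y=X@np.array([[c,d],[-d,c]])+[x,y];return np.r_[np.c_[Y,[z0]*4],np.c_[Y,[z1]*4]]
def mask(s):
    h=cv2.cvtColor(s['frame'],cv2.COLOR_RGB2HSV)
    return ((h[...,1]>75)&(h[...,0]<40)).astype(np.uint8)
def render(s,p,parts,shape=(384,512),k=4):
    m=np.zeros((shape[0],shape[1]),np.uint8)
    for d in parts:
        hull=cv2.convexHull(proj(s,box(p,*d)).astype(np.float32))
        cv2.fillConvexPoly(m,np.round(hull*16).astype(np.int32),255,cv2.LINE_AA,4)
    return m/255.
def fit(cams,p0,parts,pad=14):
    data=[]
    for s in cams:
        q=proj(s,box(p0,*parts[0]));a=np.maximum(np.floor(q.min(0)-pad),0).astype(int);b=np.ceil(q.max(0)+pad).astype(int)
        data.append((s,mask(s),slice(a[1],b[1]),slice(a[0],b[0])))
    def f(v):
        p=np.array([v[0]/100,v[1]/100,v[2]/10]);return sum(np.abs(render(s,p,parts)-m)[i,j].sum() for s,m,i,j in data)
    best=None
    for da in(-.25,-.1,0,.1,.25):
        v0=np.array([p0[0]*100,p0[1]*100,(p0[2]+da)*10])
        r=minimize(f,v0,method='Nelder-Mead',options=dict(initial_simplex=[v0]+[v0+e for e in np.eye(3)*.8]))
        if best is None or r.fun<best.fun:best=r
    v=best.x;return np.array([v[0]/100,v[1]/100,v[2]/10]),best.fun
L=(.083,.135,0,.046);M=(.06,.112,.004,.076)
S=(.041,.093,.010,.062);B=(.031,.01,.06,.110)
E
python3 - <<'E'
from h import *
T=cam("top");C=cam("scene")
for nm,p0,parts in(("L",(.591,-.25,.42),[L,B]),("M",(.547,.257,0),[M])):
    for cs in([T],[C],[T,C]):
        p,f=fit(cs,p0,parts);print(nm,p.round(4),np.degrees(p[2]).round(1),round(f,1))
    for s,n in((T,"t"),(C,"c")):
        im=cv2.resize(s['frame'],None,fx=8,fy=8,interpolation=cv2.INTER_CUBIC)
        ds=[L,S,B] if nm=="L" else [M]
        for d in ds:
            q=proj(s,box(p,*d))*8+4
            cv2.polylines(im,[q[4:].astype(np.int32)],True,(255,0,0),1)
        c=proj(s,[[p[0],p[1],.04]])[0]*8;x,y=c.astype(int)
        globals()[nm+n]=im[y-240:y+240,x-280:x+280] if nm=="L" else im[y-240:y+240,x-240:x+240]
cv2.imwrite("pics/L.png",np.vstack([Lt[90:390],Lc[90:390]])[:,:,::-1])
E
```

```text
L [ 0.5862 -0.2487  0.4671] 26.8 260.0
L [ 0.5872 -0.249   0.4649] 26.6 897.0
L [ 0.5868 -0.2492  0.4668] 26.7 1158.1
M [ 0.5454  0.2544 -0.0915] -5.2 226.1
M [0.5471 0.2564 0.0768] 4.4 164.4
M [ 0.5468  0.2557 -0.0666] -3.8 406.5
```

View pics/L.png

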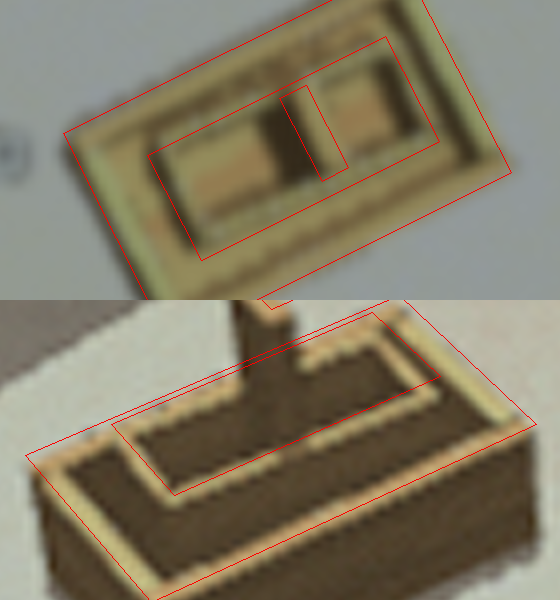

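Run:
```python
from h import *
for n in("top","scene"):
    s=cam(n);lab=cv2.cvtColor(s['frame'],cv2.COLOR_RGB2LAB);hsv=cv2.cvtColor(s['frame'],cv2.COLOR_RGB2HSV)
    for c in((.587,-.249,.04),(.547,.256,.05)):
        x,y=proj(s,[c])[0].astype(int)
        for nm,ch in(("b",lab[...,2]),("L",lab[...,0])):
            print(n,c[1],nm);print(ch[y,x-42:x+42:2].tolist());print(ch[y-34:y+34:2,x].tolist())
```

```text
top -0.249 b
[127, 127, 127, 127, 127, 128, 129, 130, 144, 148, 151, 155, 152, 143, 149, 151, 154, 155, 155, 155, 149, 140, 139, 146, 154, 148, 146, 149, 150, 151, 152, 153, 145, 143, 149, 136, 127, 128, 129, 129, 128, 129]
[130, 130, 130, 130, 131, 130, 131, 129, 129, 140, 153, 150, 148, 148, 142, 140, 139, 140, 143, 145, 149, 149, 154, 151, 148, 150, 134, 128, 128, 130, 129, 129, 130, 130]
top -0.249 L
[148, 125, 144, 139, 126, 134, 159, 133, 91, 143, 135, 139, 128, 78, 127, 126, 142, 146, 143, 136, 99, 49, 45, 85, 141, 133, 104, 113, 130, 129, 131, 130, 82, 72, 122, 147, 158, 160, 160, 160, 160, 160]
[160, 160, 159, 160, 160, 159, 159, 160, 151, 125, 138, 106, 94, 94, 63, 45, 46, 49, 62, 74, 127, 130, 143, 122, 123, 143, 151, 161, 160, 160, 160, 160, 161, 160]
top 0.256 b
[130, 129, 129, 128, 130, 129, 129, 127, 127, 127, 141, 145, 140, 140, 141, 152, 154, 155, 154, 154, 154, 155, 155, 154, 154, 154, 154, 155, 155, 154, 151, 141, 139, 133, 131, 130, 132, 131, 131, 131, 131, 130]
[131, 130, 130, 130, 130, 130, 130, 130, 129, 130, 130, 132, 143, 148, 147, 154, 155, 155, 154, 155, 15
[... 1273 characters left out ...]
37, 143, 142, 142, 143, 150, 156, 154, 155, 156, 150, 152, 151, 150, 146, 143, 143, 143, 143, 143, 144, 145, 145, 145, 145, 137, 137, 137, 137, 137, 135, 136, 136]
[136, 136, 137, 136, 137, 136, 136, 137, 137, 137, 142, 151, 143, 142, 143, 143, 147, 151, 144, 144, 144, 144, 144, 144, 144, 145, 143, 145, 134, 135, 135, 137, 137, 137]
scene 0.256 L
[192, 194, 193, 191, 191, 193, 194, 192, 193, 182, 59, 59, 61, 57, 117, 161, 156, 167, 158, 144, 132, 133, 127, 97, 77, 71, 68, 74, 77, 81, 75, 79, 78, 78, 172, 192, 190, 191, 192, 193, 191, 193]
[192, 194, 194, 192, 193, 194, 193, 193, 192, 194, 188, 124, 79, 80, 77, 80, 99, 133, 77, 78, 81, 85, 80, 82, 77, 77, 79, 73, 127, 119, 197, 193, 194, 192]
```

```bash
cat >> h.py <<'E'
def mask(s):
    lab=cv2.cvtColor(s['frame'],cv2.COLOR_RGB2LAB).astype(int);t=s['position'][2]>1
    return (lab[...,2]>(135 if t else 139)).astype(np.uint8)
def comp(m,pt):
    n,l=cv2.connectedComponents(cv2.morphologyEx(m,cv2.MORPH_CLOSE,np.ones((3,3),np.uint8)))
    k=np.bincount(l[pt[1]-6:pt[1]+7,pt[0]-6:pt[0]+7].ravel(),minlength=n);k[0]=0
    o=(l==k.argmax()).astype(np.uint8);cs,_=cv2.findContours(o,cv2.RETR_EXTERNAL,cv2.CHAIN_APPROX_NONE)
    cv2.drawContours(o,cs,-1,1,-1);return o
def fit(cams,p0,parts,pad=14):
    data=[]
    for s in cams:
        data.append((s,comp(mask(s),np.round(proj(s,[[p0[0],p0[1],.03]])[0]).astype(int))))
    def f(v):
        p=np.array([v[0]/100,v[1]/100,v[2]/10]);return sum(np.abs(render(s,p,parts)-m).sum() for s,m in data)
    best=None
    for da in(-.2,0,.2):
        v0=np.array([p0[0]*100,p0[1]*100,(p0[2]+da)*10])
        r=minimize(f,v0,method='Nelder-Mead',options=dict(initial_simplex=[v0]+[v0+e for e in np.eye(3)*.8]))
        if best is None or r.fun<best.fun:best=r
    v=best.x;return np.array([v[0]/100,v[1]/100,v[2]/10]),best.fun
E
python3 - <<'E'
from h import *
T=cam("top");C=cam("scene")
for nm,p0,parts in(("L",(.59,-.25,.42),[L,B]),("M",(.547,.257,0),[M])):
    for cs in([T],[C],[T,C]):
        p,f=fit(cs,p0,parts);print(nm,p.round(4),np.degrees(p[2]).round(1),round(f,1))
    for s,n in((T,"t"),(C,"c")):
        im=cv2.resize(s['frame'],None,fx=8,fy=8,interpolation=cv2.INTER_CUBIC)
        for d in ([L,S,B] if nm=="L" else [M]):
            q=proj(s,box(p,*d))*8+4
            cv2.polylines(im,[q[4:].astype(np.int32)],True,(255,0,0),1)
        x,y=(proj(s,[[p[0],p[1],.04]])[0]*8).astype(int)
        globals()[nm+n]=im[y-300:y+280,x-400:x+400] if 0 else cv2.resize(im[y-290:y+290,x-380:x+380],(390,298))
cv2.imwrite("pics/L2.png",np.vstack([np.hstack([Lt,Lc]),np.hstack([Mt,Mc])])[:,:,::-1])
E
```

```text
L [ 0.5887 -0.253   0.4801] 27.5 86.7
L [ 0.5869 -0.249   0.4692] 26.9 180.6
L [ 0.5874 -0.2506  0.4837] 27.7 277.1
M [ 0.5469  0.2562 -0.0021] -0.1 73.1
M [0.5463 0.2569 0.0433] 2.5 122.6
M [0.5469 0.2565 0.0117] 0.7 199.5
```

View pics/L2.png

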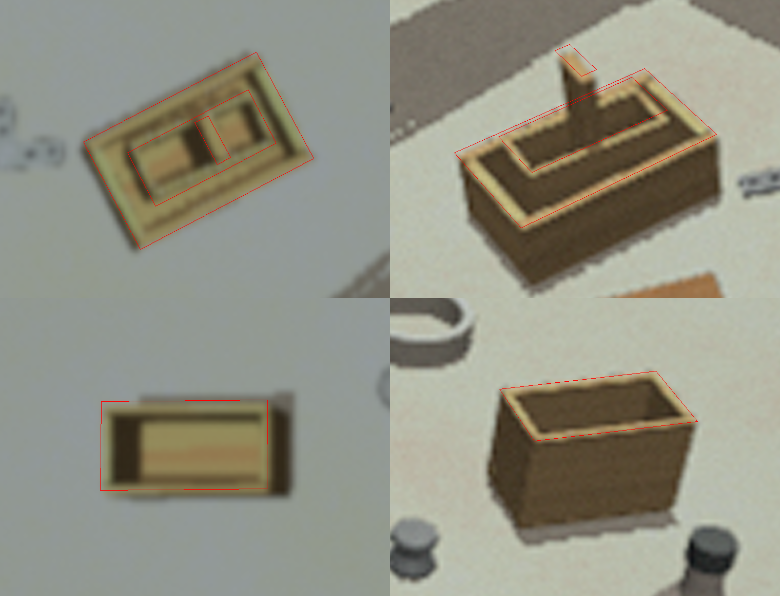

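The outlines match both views to about 2 mm. The large box is at (0.588,-0.251) with yaw 27.5°, the small box is centred and parallel in it, and the middle box is at (0.547,0.256) with yaw about 0.7°.

```bash
cat > go.py <<'E'
import sys,numpy as np
from plant import get_obs
from scipy.spatial.transform import Rotation as R
# go.py x y z yaw : turn total (deg about tool z), then shift (cm) in turned tool axes, level tool assumed
x,y,z,w=map(float,sys.argv[1:5]);o=get_obs();p=o['tool_pos'];e=o['orientation']
d=(w-e[2]+180)%360-180
Rn=R.from_euler('xyz',[180,0,w],degrees=True)
s=Rn.inv().apply(np.array([x,y,z])-p)*100
print('t',round(o['clock'],2),'pos',np.round(p,4),'ori',np.round(e,2),'F',np.round(o['force'],1),'open',round(o['opening'],4),o['gripper_force'])
print('turn z',round(-d,2),'tool rotvec',np.round((R.from_euler('xyz',e,degrees=True).inv()*Rn).as_rotvec(degrees=True),2),'shift',np.round(s,2),'rows',int(np.ceil(np.linalg.norm(s)/4)))
E
python3 go.py .588 -.251 .18 -152.5
```

```text
t 1.5 pos [ 0.2781 -0.615   0.2455] ori [ 180.     -0.   -155.66] F [ 0.6 -0.5 -0.4] open 0.0876 0.0
turn z -3.16 tool rotvec [ 0.   -0.   -3.16] shift [-44.29  17.98   6.55] rows 13
```

>>> {"name": "play_rows", "arguments": {"plan": [[0, 0, 0, 0, 0, -3.16], [-3.16, 1.28, 0.47, 0, 0, 0], [-3.16, 1.28, 0.47, 0, 0, 0], [-3.16, 1.28, 0.47, 0, 0, 0], [-3.16, 1.28, 0.47, 0, 0, 0], [-3.16, 1.28, 0.47, 0, 0, 0], [-3.16, 1.28, 0.47, 0, 0, 0], [-3.16, 1.28, 0.47, 0, 0, 0], [-3.16, 1.28, 0.47, 0, 0, 0], [-3.16, 1.28, 0.47, 0, 0, 0], [-3.16, 1.28, 0.47, 0, 0, 0], [-3.16, 1.28, 0.47, 0, 0, 0], [-3.16, 1.28, 0.47, 0, 0, 0], [-3.16, 1.28, 0.47, 0, 0, 0], [-3.16, 1.28, 0.47, 0, 0, 0], [0, 0, 0, 0, 0, 0], [0, 0, 0, 0, 0, 0]], "grip": 5}}

```text
clock: 2.92
tool_pos: [0.5888, -0.2501, 0.1791]
orientation: [180.0, -0.0, -152.3]
force: [-0.3, 0.5, 0.4]
opening: 0.0502
gripper_force: 0.0
```

```bash
python3 go.py .588 -.251 .096 -152.5
```

```text
t 2.92 pos [ 0.5888 -0.2501  0.1791] ori [ 1.7997e+02 -4.0000e-02 -1.5234e+02] F [-0.3  0.5  0.4] open 0.0502 0.0
turn z 0.16 tool rotvec [ 0.03 -0.04  0.16] shift [ 0.11 -0.04  8.31] rows 3
```

>>> {"name": "play_rows", "arguments": {"plan": [[0.05, 0, 2, 0, 0, 0], [0.05, 0, 2, 0, 0, 0], [0, 0, 2, 0, 0, 0], [0, 0, 1.3, 0, 0, 0], [0, 0, 1, 0, 0, 0], [0, 0, 0, 0, 0, 0]]}}

```text
clock: 3.42
tool_pos: [0.5853, -0.2527, 0.0947]
orientation: [179.9, -0.1, -152.6]
force: [0.6, -0.8, -0.4]
opening: 0.05
gripper_force: 0.0
```

>>> {"name": "play_rows", "arguments": {"plan": [[0, 0, 0, 0, 0, 0], [0, 0, 0, 0, 0, 0], [0, 0, 0, 0, 0, 0], [0, 0, 0, 0, 0, 0], [0, 0, 0, 0, 0, 0], [0, 0, 0, 0, 0, 0], [0, 0, 0, 0, 0, 0], [0, 0, 0, 0, 0, 0], [0, 0, 0, 0, 0, 0], [0, 0, 0, 0, 0, 0]], "grip": 0}}

```text
clock: 4.25
tool_pos: [0.5871, -0.2522, 0.0971]
orientation: [-180.0, 0.0, -152.5]
force: [-0.8, -0.1, 3.0]
opening: 0.01
gripper_force: 30.0
```

>>> {"name": "play_rows", "arguments": {"plan": [[0, 0, -0.4, 0, 0, 0], [0, 0, -0.8, 0, 0, 0], [0, 0, -1.2, 0, 0, 0], [0, 0, -1.6, 0, 0, 0], [0, 0, -2, 0, 0, 0], [0, 0, -2, 0, 0, 0], [0, 0, -1, 0, 0, 0], [0, 0, 0, 0, 0, 0], [0, 0, 0, 0, 0, 0]]}}

```text
clock: 5.0
tool_pos: [0.5871, -0.2521, 0.1874]
orientation: [-180.0, 0.1, -152.5]
force: [-0.8, 0.2, -0.9]
opening: 0.0095
gripper_force: 30.0
```

```bash
python3 go.py .52 -.006 .18 -152.5
python3 - <<'E'
from h import *
T=cam("top");C=cam("scene");o=get_obs();p=o['tool_pos'];print(p)
for c in("scene","top"):
    for t in("small_center","large_center"): print(c,t,[(np.round(d['position'],3).tolist(),round(d['score'],2)) for d in spot_point(c,t)])
im=[]
for s in(T,C):
    x,y=proj(s,[[.588,-.251,.1]])[0].astype(int);im.append(cv2.resize(s['frame'][y-60:y+60,x-60:x+60],(400,400),interpolation=cv2.INTER_CUBIC))
cv2.imwrite("pics/lift.png",np.hstack(im)[:,:,::-1])
E
```

```text
t 5.0 pos [ 0.5871 -0.2521  0.1874] ori [-1.7997e+02  8.0000e-02 -1.5251e+02] F [-0.8  0.2 -0.9] open 0.0095 29.999074637889862
turn z -0.01 tool rotvec [-0.03  0.08 -0.01] shift [-5.42 24.93  0.74] rows 7
[ 0.58627587 -0.25200268  0.18569299]
scene small_center [([0.301, -0.449, 0.053], 0.57), ([0.522, -0.004, 0.007], 0.53)]
scene large_center [([0.588, -0.25, 0.025], 0.57)]
top small_center [([0.299, -0.442, 0.05], 0.87), ([0.592, -0.25, 0.151], 0.61)]
top large_center []
```

View pics/lift.png

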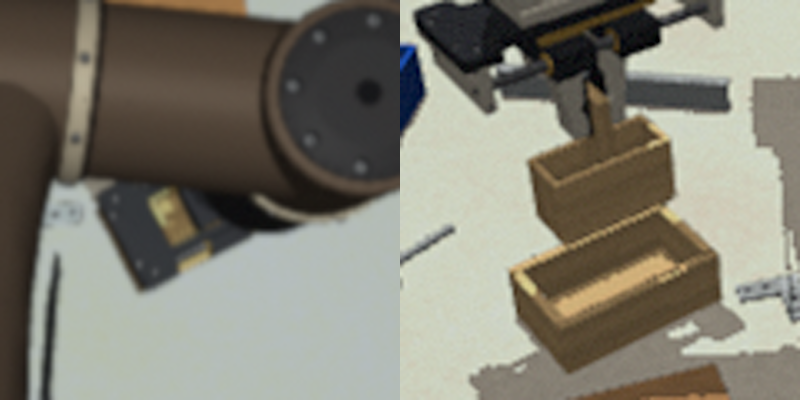

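The small box is out and upright in the gripper, scene crop at (600,180), with the large box empty below it. Next I'll carry it to the pad.

>>> {"name": "play_rows", "arguments": {"plan": [[-0.3, 1.5, 0, 0, 0, 0], [-0.6, 2.8, 0, 0, 0, 0], [-0.7, 3.2, 0, 0, 0, 0], [-0.75, 3.4, 0, 0, 0, 0], [-0.75, 3.4, 0, 0, 0, 0], [-0.75, 3.4, 0, 0, 0, 0], [-0.7, 3.2, 0, 0, 0, 0], [-0.5, 2.5, 0, 0, 0, 0], [-0.37, 1.5, 0, 0, 0, 0], [0, 0, 0, 0, 0, 0], [0, 0, 0, 0, 0, 0]]}}

```text
clock: 6.22
tool_pos: [0.5197, -0.0053, 0.1867]
orientation: [180.0, -0.0, -152.4]
force: [-0.5, 0.7, -0.6]
opening: 0.0098
gripper_force: 30.0
```

```bash
python3 go.py .52 -.006 .094 -152.5
```

```text
t 6.22 pos [ 0.5197 -0.0053  0.1867] ori [ 180.     -0.   -152.37] F [-0.5  0.7 -0.6] open 0.0098 29.999142587184906
turn z 0.13 tool rotvec [ 0.   -0.    0.13] shift [ 0.   -0.08  9.27] rows 3
```

>>> {"name": "play_rows", "arguments": {"plan": [[0, 0, 1.5, 0, 0, 0], [0, 0, 2, 0, 0, 0], [0, 0, 2, 0, 0, 0], [0, 0, 1.5, 0, 0, 0], [0, 0, 1, 0, 0, 0], [0, 0, 0.6, 0, 0, 0], [0, 0, 0.3, 0, 0, 0], [0, 0, 0.2, 0, 0, 0], [0, 0, 0.15, 0, 0, 0], [0, 0, 0, 0, 0, 0], [0, 0, 0, 0, 0, 0]]}}

```text
clock: 7.13
tool_pos: [0.5204, -0.0062, 0.0948]
orientation: [-180.0, 0.1, -152.5]
force: [-0.5, 0.0, -0.5]
opening: 0.0099
gripper_force: 30.0
```

>>> {"name": "play_rows", "arguments": {"plan": [[0, 0, 0.1, 0, 0, 0], [0, 0, 0.1, 0, 0, 0], [0, 0, 0, 0, 0, 0]]}}

```text
clock: 7.38
tool_pos: [0.5206, -0.0062, 0.094]
orientation: [-180.0, 0.1, -152.5]
force: [-5.8, 0.5, 13.7]
opening: 0.0098
gripper_force: 30.0
```

>>> {"name": "play_rows", "arguments": {"plan": [[0, 0, 0, 0, 0, 0], [0, 0, 0, 0, 0, 0], [0, 0, 0, 0, 0, 0], [0, 0, 0, 0, 0, 0]], "grip": 5}}

```text
clock: 7.72
tool_pos: [0.5201, -0.0063, 0.0922]
orientation: [180.0, 0.0, -152.5]
force: [-0.1, -0.4, 0.2]
opening: 0.0311
gripper_force: 0.0
```

>>> {"name": "play_rows", "arguments": {"plan": [[0, 0, -1, 0, 0, 0], [0, 0, -2, 0, 0, 0], [0, 0, -3, 0, 0, 0], [0, 0, -3, 0, 0, 0], [0, 0, -3, 0, 0, 0], [0, 0, 0, 0, 0, 0]]}}

```text
clock: 8.22
tool_pos: [0.5231, -0.006, 0.2192]
orientation: [-179.8, 0.5, -152.4]
force: [1.2, -0.4, 0.9]
opening: 0.0501
gripper_force: 0.0
```

```bash
python3 go.py .547 .256 .2 -89.3
```

```text
t 8.22 pos [ 0.5231 -0.006   0.2192] ori [-179.81    0.53 -152.43] F [ 1.2 -0.4  0.9] open 0.0501 0.0
turn z -63.13 tool rotvec [ -0.46   0.37 -63.13] shift [-26.17  -2.71   1.92] rows 7
```

>>> {"name": "play_rows", "arguments": {"plan": [[0, 0, 0, 0, 0, -7.02], [0, 0, 0, 0, 0, -7.02], [0, 0, 0, 0, 0, -7.02], [0, 0, 0, 0, 0, -7.02], [0, 0, 0, 0, 0, -7.02], [0, 0, 0, 0, 0, -7.02], [0, 0, 0, 0, 0, -7.02], [0, 0, 0, 0, 0, -7.02], [0, 0, 0, 0, 0, -7.02], [-2, -0.2, 0, 0, 0, 0], [-3.7, -0.4, 0, 0, 0, 0], [-3.7, -0.4, 0, 0, 0, 0], [-3.7, -0.4, 0, 0, 0, 0], [-3.7, -0.4, 0, 0, 0, 0], [-3.7, -0.4, 0, 0, 0, 0], [-3.7, -0.4, 0, 0, 0, 0], [-2, -0.2, 0, 0, 0, 0], [0, 0, 0, 0, 0, 0], [0, 0, 0, 0, 0, 0]], "grip": 8.7}}

```text
clock: 9.8
tool_pos: [0.5447, 0.2569, 0.212]
orientation: [180.0, -0.0, -89.2]
force: [0.0, -0.9, -0.5]
opening: 0.0867
gripper_force: 0.0
```

```bash
python3 go.py .547 .256 .064 -89.3
python3 - <<'E'
from h import *
C=cam("scene");T=cam("top")
for c in("scene","top"):
    for t in("small_center","large_center","middle_center"): print(c,t,[(np.round(d['position'],3).tolist(),round(d['score'],2)) for d in spot_point(c,t)])
for cs in([T],[C],[T,C]):
    try:
        p,f=fit(cs,(.588,-.251,.48),[L]);print(p.round(4),np.degrees(p[2]),f)
    except Exception as e:print(e)
im=[]
for q in([.547,.256,.12],[.53,-.1,.05]):
    x,y=proj(C,[q])[0].astype(int);h=60 if q[1]>0 else 90;im.append(cv2.resize(C['frame'][max(y-h,0):y+h,max(x-h,0):x+h],(400,400),interpolation=cv2.INTER_CUBIC))
cv2.imwrite("pics/mid.png",np.hstack(im)[:,:,::-1])
E
```

```text
t 9.8 pos [0.5447 0.2569 0.212 ] ori [ 1.7996e+02 -3.0000e-02 -8.9220e+01] F [ 0.  -0.9 -0.5] open 0.0867 0.0
turn z 0.08 tool rotvec [ 0.04 -0.03  0.08] shift [ 0.09 -0.23 14.8 ] rows 4
scene small_center [([0.522, -0.005, 0.056], 0.67)]
scene large_center [([0.59, -0.25, 0.026], 0.83)]
scene middle_center [([0.544, 0.258, 0.035], 0.79), ([0.771, 0.209, 0.0], 0.71)]
top small_center [([0.523, -0.005, 0.054], 0.92), ([0.3, -0.446, 0.053], 0.9)]
top large_center [([0.592, -0.25, 0.023], 0.84)]
top middle_center [([0.548, 0.255, 0.038], 0.78), ([0.594, 0.119, -0.0], 0.2)]
[ 0.588  -0.252   0.4811] 27.563520759736797 84.2
[ 0.587  -0.249   0.4715] 27.015161107142536 138.27843137254902
[ 0.5877 -0.2506  0.48  ] 27.50340007707926 230.66274509803918
```

View pics/mid.png

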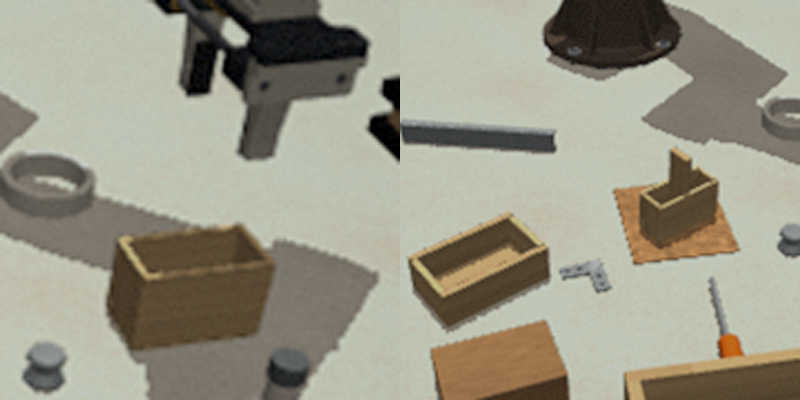

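The small box stands upright on the pad, right crop at (680,205), and the middle box sits under the open fingers. I'll go down and grip it.

>>> {"name": "play_rows", "arguments": {"plan": [[0.05, -0.15, 2, 0, 0, 0], [0, 0, 3, 0, 0, 0], [0, 0, 3, 0, 0, 0], [0, 0, 3, 0, 0, 0], [0, 0, 2, 0, 0, 0], [0, 0, 1.2, 0, 0, 0], [0, 0, 0.6, 0, 0, 0], [0, 0, 0, 0, 0, 0], [0, 0, 0, 0, 0, 0]]}}

```text
clock: 10.95
tool_pos: [0.5469, 0.2555, 0.0648]
orientation: [-180.0, 0.0, -89.3]
force: [-0.0, 0.3, 0.3]
opening: 0.087
gripper_force: 0.0
```

>>> {"name": "play_rows", "arguments": {"plan": [[0, 0, 0, 0, 0, 0], [0, 0, 0, 0, 0, 0], [0, 0, 0, 0, 0, 0], [0, 0, 0, 0, 0, 0], [0, 0, 0, 0, 0, 0], [0, 0, 0, 0, 0, 0], [0, 0, 0, 0, 0, 0], [0, 0, 0, 0, 0, 0]], "grip": 4}}

```text
clock: 11.62
tool_pos: [0.5466, 0.2556, 0.0648]
orientation: [-180.0, 0.0, -89.3]
force: [-1.2, 1.3, 5.6]
opening: 0.0599
gripper_force: 30.0
```

>>> {"name": "play_rows", "arguments": {"plan": [[0, 0, -0.3, 0, 0, 0], [0, 0, -0.8, 0, 0, 0], [0, 0, -1.5, 0, 0, 0], [0, 0, -2.4, 0, 0, 0], [0, 0, -3, 0, 0, 0], [0, 0, -3, 0, 0, 0], [0, 0, -2, 0, 0, 0], [0, 0, -1, 0, 0, 0], [0, 0, 0, 0, 0, 0], [0, 0, 0, 0, 0, 0]]}}

```text
clock: 12.45
tool_pos: [0.546, 0.2554, 0.2037]
orientation: [180.0, 0.0, -89.3]
force: [-0.2, 0.1, -2.7]
opening: 0.0598
gripper_force: 30.0
```

```bash
python3 go.py .588 -.2505 .204 -62.5
python3 - <<'E'
from h import *
C=cam("scene")
p=np.mean([get_obs()['tool_pos']],0)
# held middle box: underside raised by 0.140
M2=(.06,.112,.144,.216)
def comp(m,pt): return None
import h
s=C;m=h.comp(mask(s),np.round(proj(s,[[p[0],p[1],.18]])[0]).astype(int))
f=lambda v:np.abs(render(s,(v[0]/100,v[1]/100,v[2]/10),[M2])-m).sum()
v0=np.array([p[0]*100,p[1]*100,.0]);r=minimize(f,v0,method='Nelder-Mead',options=dict(initial_simplex=[v0]+[v0+e for e in np.eye(3)*.6]))
print(p,r.x,r.fun,m.sum())
im=cv2.resize(C['frame'],None,fx=5,fy=5,interpolation=cv2.INTER_CUBIC)
cv2.polylines(im,[(proj(C,box((r.x[0]/100,r.x[1]/100,r.x[2]/10),*M2))[4:]*5+2).astype(np.int32)],True,(255,0,0),1)
x,y=(proj(C,[[p[0],p[1],.18]])[0]*5).astype(int);cv2.imwrite("pics/held.png",im[max(0,y-250):y+250,x-300:x+300,::-1])
for t in("large_center","middle_center"): print(t,[(np.round(d['position'],3).tolist(),round(d['score'],2)) for d in spot_point("scene",t)])
E
```

```text
t 12.45 pos [0.546  0.2554 0.2037] ori [ 1.7997e+02  2.0000e-02 -8.9340e+01] F [-0.2  0.1 -2.7] open 0.0598 29.99977558851242
turn z -26.84 tool rotvec [ 2.000e-02  3.000e-02 -2.684e+01] shift [ 4.681e+01  1.964e+01 -3.000e-02] rows 13
[0.54564514 0.25504706 0.20275831] [54.76831565 25.69697504  0.33947725] 537.0941176470589 1412
large_center [([0.592, -0.251, 0.025], 0.89)]
middle_center [([0.549, 0.256, 0.173], 0.84)]
```

View pics/held.png

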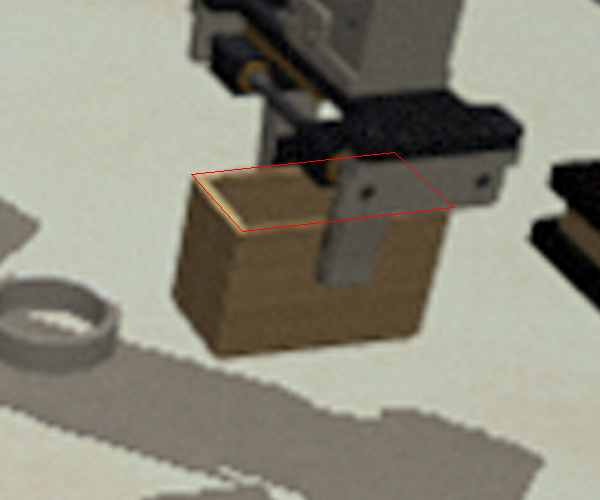

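The middle box is held upright and central in the gripper (crop (310,260)). I'll turn it to the large box's yaw and carry it over.

>>> {"name": "play_rows", "arguments": {"plan": [[0, 0, 0, 0, 0, -6.7], [0, 0, 0, 0, 0, -6.7], [0, 0, 0, 0, 0, -6.7], [0, 0, 0, 0, 0, -6.7], [1.2, 0.5, 0, 0, 0, 0], [2.4, 1.0, 0, 0, 0, 0], [3.2, 1.36, 0, 0, 0, 0], [3.32, 1.39, 0, 0, 0, 0], [3.32, 1.39, 0, 0, 0, 0], [3.32, 1.39, 0, 0, 0, 0], [3.32, 1.39, 0, 0, 0, 0], [3.32, 1.39, 0, 0, 0, 0], [3.32, 1.39, 0, 0, 0, 0], [3.32, 1.39, 0, 0, 0, 0], [3.32, 1.39, 0, 0, 0, 0], [3.32, 1.39, 0, 0, 0, 0], [3.32, 1.39, 0, 0, 0, 0]]}}

```text
clock: 14.02
tool_pos: [0.5814, -0.1788, 0.203]
orientation: [179.9, 0.1, -62.7]
force: [0.4, 0.6, -1.1]
opening: 0.0595
gripper_force: 30.0
```

>>> {"name": "play_rows", "arguments": {"plan": [[3.2, 1.36, 0, 0, 0, 0], [2.4, 1.0, 0, 0, 0, 0], [1.2, 0.5, 0, 0, 0, 0], [0, 0, 0, 0, 0, 0], [0, 0, 0, 0, 0, 0], [0, 0, 0, 0, 0, 0]]}}

```text
clock: 14.52
tool_pos: [0.5879, -0.2497, 0.2035]
orientation: [179.9, 0.1, -62.6]
force: [-0.9, -0.1, -0.4]
opening: 0.0599
gripper_force: 30.0
```

```bash
python3 go.py .588 -.251 .120 -62.5
```

```text
t 14.52 pos [ 0.5879 -0.2497  0.2035] ori [ 1.7995e+02  6.0000e-02 -6.2570e+01] F [-0.9 -0.1 -0.4] open 0.0599 29.99981939792633
turn z -0.07 tool rotvec [ 0.05  0.06 -0.07] shift [0.12 0.05 8.35] rows 3
```

>>> {"name": "play_rows", "arguments": {"plan": [[0.1, 0.05, 1.5, 0, 0, 0], [0, 0, 2.5, 0, 0, 0], [0, 0, 2.5, 0, 0, 0], [0, 0, 1.2, 0, 0, 0], [0, 0, 0.6, 0, 0, 0], [0, 0, 0, 0, 0, 0], [0, 0, 0, 0, 0, 0]]}}

```text
clock: 15.1
tool_pos: [0.589, -0.2511, 0.1221]
orientation: [-180.0, -0.0, -62.5]
force: [0.4, -0.2, -0.9]
opening: 0.0596
gripper_force: 30.0
```

```bash
python3 go.py .588 -.251 .120 -62.5
python3 - <<'E'
from h import *
C=cam("scene")
im=cv2.resize(C['frame'],None,fx=6,fy=6,interpolation=cv2.INTER_CUBIC)
x,y=(proj(C,[[.588,-.251,.07]])[0]*6).astype(int);cv2.imwrite("pics/pre.png",im[max(0,y-290):y+290,x-350:x+350,::-1])
E
```

```text
t 15.1 pos [ 0.589  -0.2511  0.1221] ori [-1.7997e+02 -5.0000e-02 -6.2470e+01] F [ 0.4 -0.2 -0.9] open 0.0596 29.999734461307526
turn z 0.03 tool rotvec [-0.03 -0.05  0.03] shift [-0.06  0.09  0.21] rows 1
```

View pics/pre.png

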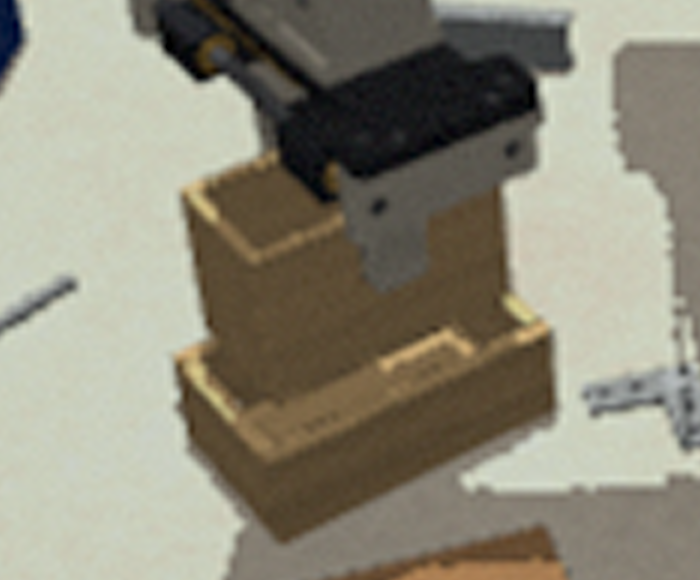

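It looks parallel and centred over the large box, crop at (365,330). I'll lower it while watching the force.

>>> {"name": "play_rows", "arguments": {"plan": [[0, 0.05, 0.5, 0, 0, 0], [0, 0, 0.5, 0, 0, 0], [0, 0, 0.4, 0, 0, 0], [0, 0, 0.3, 0, 0, 0], [0, 0, 0.3, 0, 0, 0], [0, 0, 0, 0, 0, 0]]}}

```text
clock: 15.65
tool_pos: [0.5875, -0.2516, 0.1004]
orientation: [180.0, 0.0, -62.5]
force: [0.2, 0.9, -1.5]
opening: 0.0598
gripper_force: 30.0
```

>>> {"name": "play_rows", "arguments": {"plan": [[0, 0, 0.3, 0, 0, 0], [0, 0, 0.3, 0, 0, 0], [0, 0, 0.3, 0, 0, 0], [0, 0, 0.3, 0, 0, 0], [0, 0, 0, 0, 0, 0]]}}

```text
clock: 16.07
tool_pos: [0.5875, -0.2515, 0.0884]
orientation: [180.0, 0.0, -62.5]
force: [-0.4, -0.0, -0.9]
opening: 0.0599
gripper_force: 30.0
```

No contact and well inside.

>>> {"name": "play_rows", "arguments": {"plan": [[0, 0, 0.4, 0, 0, 0], [0, 0, 0.4, 0, 0, 0], [0, 0, 0.4, 0, 0, 0], [0, 0, 0.3, 0, 0, 0], [0, 0, 0.2, 0, 0, 0], [0, 0, 0, 0, 0, 0]]}}

```text
clock: 16.57
tool_pos: [0.5876, -0.2515, 0.0716]
orientation: [180.0, 0.0, -62.5]
force: [0.1, 0.5, -1.5]
opening: 0.0596
gripper_force: 30.0
```

>>> {"name": "play_rows", "arguments": {"plan": [[0, 0, 0.1, 0, 0, 0], [0, 0, 0.1, 0, 0, 0], [0, 0, 0, 0, 0, 0]]}}

```text
clock: 16.82
tool_pos: [0.5881, -0.2517, 0.0708]
orientation: [-180.0, -0.0, -62.5]
force: [-0.8, 0.2, 1.5]
opening: 0.0603
gripper_force: 30.0
```

>>> {"name": "play_rows", "arguments": {"plan": [[0, 0, 0, 0, 0, 0], [0, 0, 0, 0, 0, 0], [0, 0, 0, 0, 0, 0], [0, 0, 0, 0, 0, 0], [0, 0, 0, 0, 0, 0], [0, 0, -0.5, 0, 0, 0], [0, 0, -1.5, 0, 0, 0], [0, 0, -3, 0, 0, 0], [0, 0, -3, 0, 0, 0], [0, 0, -3, 0, 0, 0], [0, 0, -1.5, 0, 0, 0], [0, 0, 0, 0, 0, 0]], "grip": 8.7}}

```text
clock: 17.82
tool_pos: [0.59, -0.2523, 0.2006]
orientation: [-179.7, -0.3, -62.5]
force: [-0.1, 0.6, 0.5]
opening: 0.0872
gripper_force: 0.0
```

>>> {"name": "play_rows", "arguments": {"plan": [[0, 0, 0, 0, 0, 6.92], [0, 0, 0, 0, 0, 6.92], [0, 0, 0, 0, 0, 6.92], [0, 0, 0, 0, 0, 6.92], [0, 0, 0, 0, 0, 6.92], [0, 0, 0, 0, 0, 6.92], [0, 0, 0, 0, 0, 6.92], [0, 0, 0, 0, 0, 6.92], [0, 0, 0, 0, 0, 6.92], [0, 0, 0, 0, 0, 6.92], [0, 0, 0, 0, 0, 6.92], [0, 0, 0, 0, 0, 6.92], [0, 0, 0, 0, 0, 6.92], [0, 0, 0, 0, 0, 0], [0, 0, 0, 0, 0, 0]], "grip": 5}}

```text
clock: 19.07
tool_pos: [0.5877, -0.2515, 0.1951]
orientation: [180.0, -0.0, -152.3]
force: [0.1, 0.6, 0.8]
opening: 0.0503
gripper_force: 0.0
```

```bash
python3 go.py .5202 -.0063 .195 -152.5
```

```text
t 19.07 pos [ 0.5877 -0.2515  0.1951] ori [ 1.7998e+02 -2.0000e-02 -1.5227e+02] F [0.1 0.6 0.8] open 0.0503 0.0
turn z 0.23 tool rotvec [ 0.02 -0.02  0.23] shift [-5.330e+00  2.487e+01  1.000e-02] rows 7
```

>>> {"name": "play_rows", "arguments": {"plan": [[-0.33, 1.47, 0, 0, 0, 0], [-0.6, 2.8, 0, 0, 0, 0], [-0.7, 3.2, 0, 0, 0, 0], [-0.7, 3.4, 0, 0, 0, 0], [-0.7, 3.4, 0, 0, 0, 0], [-0.7, 3.4, 0, 0, 0, 0], [-0.7, 3.2, 0, 0, 0, 0], [-0.5, 2.5, 0, 0, 0, 0], [-0.4, 1.5, 0, 0, 0, 0], [0, 0, 0, 0, 0, 0.2], [0, 0, 0, 0, 0, 0]]}}

```text
clock: 19.98
tool_pos: [0.5199, -0.0053, 0.1955]
orientation: [180.0, 0.0, -152.4]
force: [-0.5, 0.2, 0.1]
opening: 0.0498
gripper_force: 0.0
```

```bash
python3 go.py .5202 -.0063 .094 -152.5
python3 - <<'E'
from h import *
C=cam("scene")
for t in("small_center","large_center","middle_center"): print(t,[(np.round(d['position'],3).tolist(),round(d['score'],2)) for d in spot_point("scene",t)])
im=cv2.resize(C['frame'],None,fx=5,fy=5,interpolation=cv2.INTER_CUBIC)
x,y=(proj(C,[[.56,-.15,.07]])[0]*5).astype(int);cv2.imwrite("pics/n1.png",im[max(0,y-290):y+290,x-390:x+390,::-1])
E
```

```text
t 19.98 pos [ 0.5199 -0.0053  0.1955] ori [ 1.8000e+02  3.0000e-02 -1.5241e+02] F [-0.5  0.2  0.1] open 0.0498 0.0
turn z 0.09 tool rotvec [0.   0.03 0.09] shift [ 0.02 -0.1  10.15] rows 3
small_center [([0.3, -0.451, 0.053], 0.81), ([0.526, -0.005, 0.054], 0.76)]
large_center [([0.59, -0.25, 0.025], 0.63)]
middle_center [([0.589, -0.248, 0.044], 0.57)]
```

View pics/n1.png

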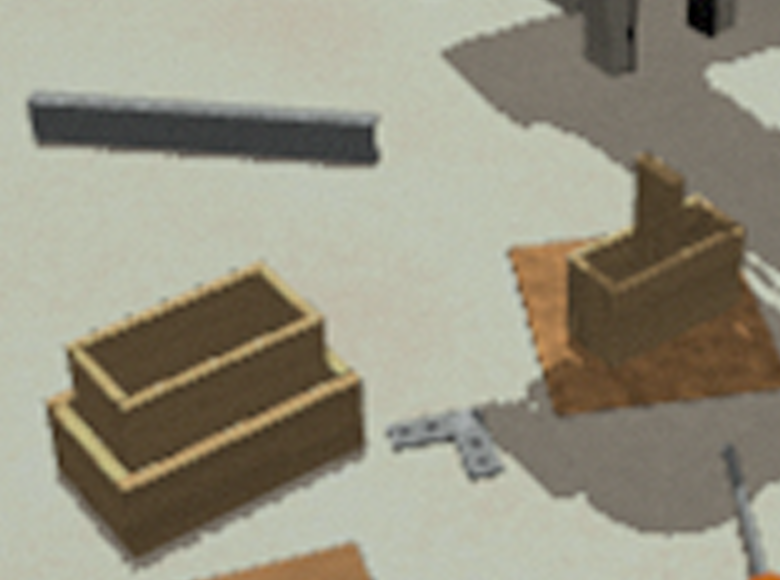

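The middle box sits flat and centred in the large one, crop at (205,400), and the small box is upright on the pad. Now I'll grip the board.

>>> {"name": "play_rows", "arguments": {"plan": [[0, -0.08, 2, 0, 0, 0.1], [0, 0, 2.5, 0, 0, 0], [0, 0, 2.5, 0, 0, 0], [0, 0, 1.8, 0, 0, 0], [0, 0, 0.9, 0, 0, 0], [0, 0, 0.4, 0, 0, 0], [0, 0, 0, 0, 0, 0], [0, 0, 0, 0, 0, 0]]}}

```text
clock: 20.85
tool_pos: [0.5213, -0.0072, 0.095]
orientation: [-180.0, 0.0, -152.8]
force: [0.6, 0.2, -0.0]
opening: 0.0502
gripper_force: 0.0
```

>>> {"name": "play_rows", "arguments": {"plan": [[0, 0, 0, 0, 0, 0], [0, 0, 0, 0, 0, 0], [0, 0, 0, 0, 0, 0], [0, 0, 0, 0, 0, 0], [0, 0, 0, 0, 0, 0], [0, 0, 0, 0, 0, 0], [0, 0, 0, 0, 0, 0], [0, 0, 0, 0, 0, 0], [0, 0, 0, 0, 0, 0], [0, 0, 0, 0, 0, 0]], "grip": 0}}

```text
clock: 21.68
tool_pos: [0.5206, -0.0071, 0.0942]
orientation: [180.0, -0.0, -152.8]
force: [-0.9, -0.0, -0.4]
opening: 0.01
gripper_force: 30.0
```

>>> {"name": "play_rows", "arguments": {"plan": [[0, 0, -0.4, 0, 0, 0], [0, 0, -0.8, 0, 0, 0], [0, 0, -1.6, 0, 0, 0], [0, 0, -2.4, 0, 0, 0], [0, 0, -2.4, 0, 0, 0], [0, 0, -2, 0, 0, 0], [0, 0, -1, 0, 0, 0], [0, 0, -0.4, 0, 0, 0], [0, 0, 0, 0, 0, 0], [0, 0, 0, 0, 0, 0]]}}

```text
clock: 22.52
tool_pos: [0.5201, -0.0072, 0.2034]
orientation: [180.0, -0.1, -152.8]
force: [-0.7, 0.0, -0.7]
opening: 0.0098
gripper_force: 30.0
```

```bash
python3 go.py .588 -.2515 .2 -152.5
```

```text
t 22.52 pos [ 0.5201 -0.0072  0.2034] ori [ 1.7997e+02 -6.0000e-02 -1.5279e+02] F [-0.7  0.  -0.7] open 0.0098 29.99691277742386
turn z -0.29 tool rotvec [ 0.03 -0.06 -0.29] shift [  5.26 -24.81   0.34] rows 7
```

>>> {"name": "play_rows", "arguments": {"plan": [[0.3, -1.4, 0, 0, 0, -0.3], [0.6, -2.8, 0, 0, 0, 0], [0.7, -3.2, 0, 0, 0, 0], [0.7, -3.4, 0, 0, 0, 0], [0.7, -3.4, 0, 0, 0, 0], [0.7, -3.4, 0, 0, 0, 0], [0.7, -3.2, 0, 0, 0, 0], [0.5, -2.5, 0, 0, 0, 0], [0.36, -1.5, 0, 0, 0, 0], [0, 0, 0.5, 0, 0, 0], [0, 0, 0.5, 0, 0, 0], [0, 0, 0, 0, 0, 0], [0, 0, 0, 0, 0, 0]]}}

```text
clock: 23.6
tool_pos: [0.5879, -0.2503, 0.1934]
orientation: [179.9, -0.1, -152.4]
force: [0.8, -0.3, 0.3]
opening: 0.0098
gripper_force: 30.0
```

```bash
python3 go.py .588 -.2515 .19 -152.5
python3 - <<'E'
from h import *
C=cam("scene");z=get_obs()['tool_pos'][2]-.091
im=cv2.resize(C['frame'],None,fx=6,fy=6,interpolation=cv2.INTER_CUBIC)
q=(.588,-.2515,np.radians(27.5))
for d in((.06,.112,.082,.082),(.041,.093,z+.004,z+.056)):
    k=proj(C,box(q,*d))*6+3
    for a in(k[4:],) if d[0]==.06 else (k[:4],k[4:]): cv2.polylines(im,[a.astype(np.int32)],True,(255,0,0),1)
x,y=(proj(C,[[.588,-.251,.10]])[0]*6).astype(int);cv2.imwrite("pics/pre2.png",im[max(0,y-290):y+290,x-350:x+350,::-1])
E
```

```text
t 23.6 pos [ 0.5879 -0.2503  0.1934] ori [ 1.7993e+02 -8.0000e-02 -1.5243e+02] F [ 0.8 -0.3  0.3] open 0.0098 29.996885061264038
turn z 0.07 tool rotvec [ 0.07 -0.08  0.07] shift [ 0.04 -0.11  0.34] rows 1
```

View pics/pre2.png

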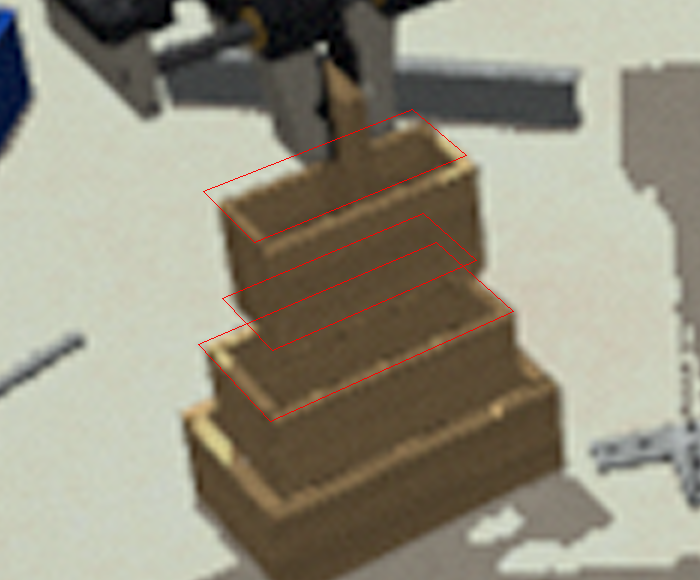

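Run:
```python
import h
from h import *
C=cam("scene");z=get_obs()['tool_pos'][2]-.0907
m=h.comp(mask(C),np.round(proj(C,[[.588,-.2515,.1]])[0]).astype(int));print(m.sum(),z)
a0=np.radians(27.5)
def ren(v,dz=0):
    v=np.asarray(v)/100
    o=np.zeros((384,512))
    for (x,y),a,ds in(((v[0],v[1]),v[6]*10,[(.041,.093,z+dz+.004,z+dz+.056),(.036,.088,z+dz,z+dz+.004),(.031,.01,z+dz+.05,z+dz+.08)]),((v[2],v[3]),v[7]*10,[(.06,.112,.01,.082)]),((v[4],v[5]),v[8]*10,[L])):
        o=np.maximum(o,render(C,(x,y,a),ds))
    return o
y0,x0=np.where(m)[0].min(),np.where(m)[1].min()
v0=np.array([58.8,-25.1,58.8,-25.1,58.8,-25.1,a0*10,a0*10,a0*10])
for dz in(-.002,0,.002):
    f=lambda v:np.abs(ren(v,dz)-m)[150-0 if 0 else 0:].sum()
    r=minimize(f,v0,method='Powell',options=dict(xtol=1e-2,ftol=1e-4,maxiter=8))
    r=minimize(f,r.x,method='Nelder-Mead',options=dict(maxiter=1500,initial_simplex=[r.x]+[r.x+e for e in np.eye(9)*.3]))
    d=(r.x[:2]-r.x[2:4]);R2=np.array([[np.cos(a0),np.sin(a0)],[-np.sin(a0),np.cos(a0)]])
    print(dz,r.fun,r.x.round(2),'S-M in box axes mm',(R2@d*10).round(1),'M-L',(R2@(r.x[2:4]-r.x[4:6])*10).round(1))
```

```text
3388 0.10374471070224925
-0.002 221.5607843137255 [ 59.42 -24.55  59.22 -24.86  58.53 -24.94   4.92   4.34   4.8 ] S-M in box axes mm [3.2 1.8] M-L [ 6.5 -2.5]
0 224.38823529411764 [ 59.74 -24.53  59.24 -24.92  58.55 -24.94   4.8    4.41   4.79] S-M in box axes mm [6.2 1.2] M-L [ 6.2 -3. ]
0.002 228.69411764705882 [ 60.04 -24.54  59.27 -24.86  58.56 -24.93   4.71   4.23   4.81] S-M in box axes mm [ 8.3 -0.7] M-L [ 6.6 -2.7]
```

The outlines show the small box sitting about 3 mm towards the box's +x and about 1.5 mm towards +y relative to the middle box. I'll correct that and lower gently with the force as the check.

>>> {"name": "play_rows", "arguments": {"plan": [[0.3, -0.15, 0, 0, 0, 0], [0, 0, 0.8, 0, 0, 0], [0, 0, 0.6, 0, 0, 0], [0, 0, 0.4, 0, 0, 0], [0, 0, 0.2, 0, 0, 0], [0, 0, 0, 0, 0, 0]]}}

```text
clock: 24.2
tool_pos: [0.5861, -0.254, 0.1733]
orientation: [179.9, -0.1, -152.5]
force: [0.0, -0.5, -0.6]
opening: 0.0098
gripper_force: 30.0
```

>>> {"name": "play_rows", "arguments": {"plan": [[0, 0, 0.2, 0, 0, 0], [0, 0, 0.2, 0, 0, 0], [0, 0, 0.2, 0, 0, 0], [0, 0, 0, 0, 0, 0], [0, 0, 0, 0, 0, 0]]}}

```text
clock: 24.62
tool_pos: [0.5865, -0.2541, 0.1682]
orientation: [180.0, -0.0, -152.5]
force: [0.9, -0.2, 0.2]
opening: 0.0098
gripper_force: 30.0
```

>>> {"name": "play_rows", "arguments": {"plan": [[0, 0, 0.15, 0, 0, 0], [0, 0, 0.15, 0, 0, 0], [0, 0, 0.2, 0, 0, 0], [0, 0, 0.2, 0, 0, 0], [0, 0, 0, 0, 0, 0]]}}

```text
clock: 25.03
tool_pos: [0.5862, -0.254, 0.1607]
orientation: [180.0, -0.0, -152.5]
force: [0.3, -0.3, -0.7]
opening: 0.0094
gripper_force: 30.0
```

>>> {"name": "play_rows", "arguments": {"plan": [[0, 0, 0.2, 0, 0, 0], [0, 0, 0.2, 0, 0, 0], [0, 0, 0.3, 0, 0, 0], [0, 0, 0.3, 0, 0, 0], [0, 0, 0, 0, 0, 0]]}}

```text
clock: 25.45
tool_pos: [0.5861, -0.254, 0.1504]
orientation: [180.0, -0.0, -152.5]
force: [0.2, 0.3, -0.3]
opening: 0.0097
gripper_force: 30.0
```

>>> {"name": "play_rows", "arguments": {"plan": [[0, 0, 0.4, 0, 0, 0], [0, 0, 0.4, 0, 0, 0], [0, 0, 0.4, 0, 0, 0], [0, 0, 0.4, 0, 0, 0], [0, 0, 0.4, 0, 0, 0], [0, 0, 0, 0, 0, 0]]}}

```text
clock: 25.95
tool_pos: [0.586, -0.2539, 0.1301]
orientation: [179.9, -0.1, -152.5]
force: [0.2, -0.8, -0.8]
opening: 0.0101
gripper_force: 30.0
```

>>> {"name": "play_rows", "arguments": {"plan": [[0, 0, 0.4, 0, 0, 0], [0, 0, 0.4, 0, 0, 0], [0, 0, 0.4, 0, 0, 0], [0, 0, 0.4, 0, 0, 0], [0, 0, 0.3, 0, 0, 0], [0, 0, 0.2, 0, 0, 0], [0, 0, 0.2, 0, 0, 0], [0, 0, 0, 0, 0, 0]]}}

```text
clock: 26.62
tool_pos: [0.5863, -0.254, 0.1078]
orientation: [180.0, -0.0, -152.5]
force: [0.1, 0.2, -2.2]
opening: 0.0099
gripper_force: 30.0
```

>>> {"name": "play_rows", "arguments": {"plan": [[0, 0, 0.2, 0, 0, 0], [0, 0, 0.1, 0, 0, 0], [0, 0, 0.1, 0, 0, 0], [0, 0, 0, 0, 0, 0]]}}

```text
clock: 26.95
tool_pos: [0.5865, -0.2541, 0.1041]
orientation: [180.0, -0.0, -152.5]
force: [0.2, -0.5, 0.2]
opening: 0.0099
gripper_force: 30.0
```

>>> {"name": "play_rows", "arguments": {"plan": [[0, 0, 0.1, 0, 0, 0], [0, 0, 0, 0, 0, 0]]}}

```text
clock: 27.12
tool_pos: [0.5866, -0.2541, 0.1033]
orientation: [-180.0, 0.0, -152.5]
force: [0.6, 0.5, -0.4]
opening: 0.0098
gripper_force: 30.0
```

>>> {"name": "play_rows", "arguments": {"plan": [[0, 0, 0.1, 0, 0, 0], [0, 0, 0, 0, 0, 0]]}}

```text
clock: 27.28
tool_pos: [0.5867, -0.2541, 0.1032]
orientation: [-180.0, 0.0, -152.5]
force: [-2.3, 0.6, 4.7]
opening: 0.0097
gripper_force: 30.0
```

>>> {"name": "play_rows", "arguments": {"plan": [[0, 0, 0.1, 0, 0, 0], [0, 0, 0, 0, 0, 0]]}}

```text
clock: 27.45
tool_pos: [0.5867, -0.2541, 0.1032]
orientation: [-179.9, 0.0, -152.4]
force: [-5.4, 3.7, 12.4]
opening: 0.0096
gripper_force: 30.0
```

>>> {"name": "play_rows", "arguments": {"plan": [[0, 0, -0.1, 0, 0, 0], [0, 0, 0, 0, 0, 0], [0, 0, 0, 0, 0, 0], [0, 0, 0, 0, 0, 0], [0, 0, 0, 0, 0, 0], [0, 0, -0.5, 0, 0, 0], [0, 0, -1.5, 0, 0, 0], [0, 0, -3, 0, 0, 0], [0, 0, -3, 0, 0, 0], [0, 0, -3, 0, 0, 0], [0, 0, -3, 0, 0, 0], [0.5, 3, -1, 0, 0, 0], [0.5, 3.5, 0, 0, 0, 0], [0.5, 3.5, 0, 0, 0, 0], [0.5, 3.5, 0, 0, 0, 0], [0.5, 3.5, 0, 0, 0, 0], [0.5, 3.5, 0, 0, 0, 0], [0, 0, 0, 0, 0, 0], [0, 0, 0, 0, 0, 0]], "grip": 4}}

```text
clock: 29.03
tool_pos: [0.4646, -0.0849, 0.2533]
orientation: [-180.0, 0.1, -152.3]
force: [0.5, -0.2, -0.4]
opening: 0.0403
gripper_force: 0.0
```

Run:
```python
from h import *
for c in("scene","top"):
    s=cam(c)
    for k in range(2):
      for t in("small_center","middle_center","large_center"): print(c,t,[(np.round(d['position'],3).tolist(),round(d['score'],2)) for d in spot_point(c,t)])
    for q in [(.5875,-.252,.48)]:
        for nm,ds in(("LM+S",[(.06,.112,.01,.082),L,(.031,.01,.08,.116)]),):
            print(c,nm,fit([s],q,ds))
o=get_obs();print(o['clock'],o['tool_pos'],o['force'])
```

```text
scene small_center [([0.299, -0.448, 0.052], 0.86), ([0.59, -0.253, 0.065], 0.79), ([0.589, -0.25, 0.024], 0.21)]
scene middle_center [([0.586, -0.249, 0.046], 0.58), ([0.743, -0.001, 0.007], 0.52)]
scene large_center [([0.59, -0.25, 0.026], 0.67)]
scene small_center [([0.299, -0.448, 0.052], 0.86), ([0.59, -0.253, 0.065], 0.79), ([0.589, -0.25, 0.024], 0.21)]
scene middle_center [([0.586, -0.249, 0.046], 0.58), ([0.743, -0.001, 0.007], 0.52)]
scene large_center [([0.59, -0.25, 0.026], 0.67)]
scene LM+S (array([ 0.58671439, -0.24946281,  0.47233733]), np.float64(164.87843137254902))
top small_center [([0.589, -0.25, 0.062], 0.83), ([0.299, -0.441, 0.05], 0.56), ([0.737, 0.002, 0.0], 0.39)]
top middle_center [([0.59, -0.251, 0.047], 0.62)]
top large_center [([0.594, -0.251, 0.02], 0.57), ([0.519, -0.009, 0.005], 0.37)]
top small_center [([0.589, -0.25, 0.062], 0.83), ([0.299, -0.441, 0.05], 0.56), ([0.737, 0.002, 0.0], 0.39)]
top middle_center [([0.59, -0.251, 0.047], 0.62)]
top large_center [([0.594, -0.251, 0.02], 0.57), ([0.519, -0.009, 0.005], 0.37)]
top LM+S (array([ 0.58768454, -0.2512999 ,  0.48214747]), np.float64(82.93333333333334))
29.7333 [ 0.46521047 -0.08626025  0.25217083] [-0.06201513 -0.6804519   0.29969709]
```

```bash
python3 -c "
from plant import *
print(close_job())"
```

```text
the job is handed in; nothing more can be done
None
```

I've handed the job in: the small box is in the middle one and the middle one in the large one, each lowered to floor contact. Final camera readings put all three within a few millimetres of centred and at the right heights, but the hand-in gave no verdict.

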